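# Pair up the cake tins for the oven

## Robot

A 6-joint arm with a two-finger parallel gripper is mounted at the origin on the work surface. World frame = base frame: x ahead of the robot, y to its left, z up, the work surface at z = 0. Lengths are in m, angles in rad, forces in N, time in s.
With the tool pointing down it reaches from about 0.375 to 0.975 m from the base axis. Payload 3.8 kg.
Tool frame: the origin (TCP) lies at the very end of the fingers, on their centre line; the grasp point (between the pads) lies behind it (bot.tcp_to_grasp is the y of the grasp point in the tool frame, in m); y points along the fingers, z is the direction in which the jaws open and shut, and the axes are right-handed (so a half turn about y gives the same grasp; the last joint's range is limited). The gripper opens to 85 mm and grips with 20 to 120 N. Pads are 22 mm wide; open, the fingers measure 114 mm over their backs; the gripper's body (76 mm by 85 mm) begins 54 mm behind the grasp point. The pads swing forward as they close: fully open they stand 13 mm farther back than shut.
Start: joints at [-0.037, 0.264, 1.604, -0, 1.274, -0.037], TCP at [0.675, -0, 0.231] pointing down, gripper open.
Joint ranges: [-2.63, 2.63], [-0.94, 2.18], [0.31, 2.57], [-1.31, 4.45], [0, 2.66], [-2.55, 2.55]. Speed limits (rad/s): [2.57, 2.57, 3.14, 3.14, 3.14, 3.14].

## Interface

Orientations are given as a rotation vector (axis times angle).
In Python, from workcell import bot, optics, workorder gives the robot as it stands.
- The arm moves only by the shell command python3 -m handwheel 'ROWS' [FORCE]. ROWS is JSON, a list of rows, each a list of 7 numbers: the shift along the tool's x, y, z in m, then the turn, a rotation vector about the tool's x, y, z in rad, then the opening, from 0 (shut) to 1 (fully open). A call has 1 to 8 rows; each row shifts and turns the commanded pose from where the row before left it, along the tool's axes as they then stand; what a row does not reach is not made up. A row lasts 1/8 s, in which the tool goes at most 62.5 mm and 10.7 degrees, less where a joint would pass 70% of its speed; a pose out of reach is approached as far as the arm can. A call with a gripper value outside its range is refused whole. The fingers move at their own pace and stop on an object; FORCE is the grip in N (left out, the last holds). Time passes only in rows, so rows that do not move let the fingers close. It gives the time, the measured TCP pose, the force and the opening at its end, in the units of the state.
- bot.read_state(): the state, without advancing time (a new reading comes with each control period).
- optics.read_camera(name): name is "scene" or "side" or "wrist"; returns a dict with "image" (480x640x3 uint8, red, green, blue), "z_map" (480x640 float32, m along the optical axis (not along the pixel's ray), 0 where there is no reading), "mtx" (3x3 intrinsics, pixels), "world_from_camera" (4x4, takes a point from camera to world coordinates); the wrist camera has in their place "hand_eye" (4x4, takes a point from camera to tool coordinates, whose origin is the TCP and whose axes are the tool frame's). Camera axes: x right, y down, z forward; pixel columns grow to the right and rows downward; lengths in m; the calibration is good to about 2 mm. A picture is of the moment at which its call begins: read the wrist's pose just before it.
- workorder.finish_job(): hands the job in, once; it reports no verdict.
The state is a dict: "time": time; "q": joint angles; "joint_vel": joint speeds; "joint_torque": joint torques, N m; "tool_pos": TCP position; "tcp_rot": TCP orientation; "wrist_force": force on the tool from outside, world axes, zero at the start; "torque": the same for the moment, N m; "width": opening from 0.0 (shut) to 1.0 (fully open).
Only numpy, scipy, OpenCV 4.12 (cv2) and the standard library are available. Lean on these libraries where they do the work, as an engineer would, in place of code of your own. Each camera call takes 0.05 s, during which the arm holds its last target.

## Task

One cake tin already stands in the white loading bay. Among the other tins on the bench find the one of the same diameter and slide it along the bench, without lifting or tipping it, through the open end into the empty half of the bay. Then swing the orange gate fully shut behind it, leaving every other tin where it stands.

Things in the scene. Friction and masses are not known exactly. Their poses are not given: they have to be found in the camera images.
- bay: Loading bay fixed to the bench: three white plastic walls, 45 mm high and 8 mm thick, around a rectangle 136 mm wide (bay x) and 280 mm long (bay y); cork-coloured mat inside, level with the bench, no sill. Origin on the bench at the middle of the rectangle. +y points along the bay from its open, gated end (inner length ends at y = -140 mm) to its closed end (y = +140 mm); walls at x = +-68 mm. Its place and yaw vary.
- bay_empty (a point): Middle of the empty half of the bay, on the bench, at bay (0, -70 mm): where the matching tin belongs.
- bay_taken (a point): Middle of the other half, at bay (0, +70 mm), on the bench: one tin already stands here.
- gate (a joint): Angle of the orange gate in rad: 0 = fully shut across the open end (against its stop), grows as it swings outwards (anticlockwise seen from above), 1.57 = in line with the bay's far (+x) wall, 2.1 = its outer stop. It starts wide open. Stays where it is left (friction, about 0.5 N at its tip).
- gate_hinge (a point): On the upright hinge axis of the gate, at bay (72, -149) mm, 23 mm above the bench. The steel pin there is 14 mm thick and 53 mm high.
- gate_tip (a point): Free end of the orange gate, half-way up. The gate is a plain upright panel 138 mm long from the hinge axis, 8 mm thick, from 3 to 45 mm above the bench. Shut, it lies along bay x with this end towards bay -x.
- loose_small_c (a point): Loose round dark steel cake tin, open on top, 84 mm outer diameter, 50 mm high, wall 3 mm, bottom 4 mm thick, 0.1 to 0.35 kg; one of the three that stand apart on the bench to the right of the bay. Point at its centre, half-way up; z is its axis.
- loose_middle_c (a point): Loose round dark steel cake tin, open on top, 102 mm outer diameter, 50 mm high, wall 3 mm, bottom 4 mm thick, 0.1 to 0.35 kg; one of the three that stand apart on the bench to the right of the bay. Point at its centre, half-way up; z is its axis.
- loose_large_c (a point): Loose round dark steel cake tin, open on top, 120 mm outer diameter, 50 mm high, wall 3 mm, bottom 4 mm thick, 0.1 to 0.35 kg; one of the three that stand apart on the bench to the right of the bay. Point at its centre, half-way up; z is its axis.
- other_small_c (a point): Same kind of tin, 84 mm outer diameter, 50 mm high. It stands either in the bay or on the left, between the robot and the bay; one of the three 'other' tins, in turn, is the one in the bay. Point at its centre, half-way up. Not to be moved.
- other_middle_c (a point): Same kind of tin, 102 mm outer diameter, 50 mm high. It stands either in the bay or on the left, between the robot and the bay; one of the three 'other' tins, in turn, is the one in the bay. Point at its centre, half-way up. Not to be moved.
- other_large_c (a point): Same kind of tin, 120 mm outer diameter, 50 mm high. It stands either in the bay or on the left, between the robot and the bay; one of the three 'other' tins, in turn, is the one in the bay. Point at its centre, half-way up. Not to be moved.

How it is judged:
On the way, in this order (a step that is already met when the one before it is completed fails the run):
1. the tin of the same diameter as the one in the bay stands in the empty half of the bay (((horizontal distance between other_small_c and bay_taken below 0.045 m and x of loose_small_c in the frame of bay between -0.07 and 0.07 m and y of loose_small_c in the frame of bay between -0.14 and 0 m and height (world z) of loose_small_c below 0.032 m and angle between loose_small_c's own z axis and vertical below 0.1 rad) or (horizontal distance between other_middle_c and bay_taken below 0.045 m and x of loose_middle_c in the frame of bay between -0.07 and 0.07 m and y of loose_middle_c in the frame of bay between -0.14 and 0 m and height (world z) of loose_middle_c below 0.032 m and angle between loose_middle_c's own z axis and vertical below 0.1 rad) or (horizontal distance between other_large_c and bay_taken below 0.045 m and x of loose_large_c in the frame of bay between -0.07 and 0.07 m and y of loose_large_c in the frame of bay between -0.14 and 0 m and height (world z) of loose_large_c below 0.032 m and angle between loose_large_c's own z axis and vertical below 0.1 rad))), for 0.2 s.
2. the gate is shut behind it (((horizontal distance between other_small_c and bay_taken below 0.045 m and x of loose_small_c in the frame of bay between -0.07 and 0.07 m and y of loose_small_c in the frame of bay between -0.14 and 0 m and height (world z) of loose_small_c below 0.032 m and angle between loose_small_c's own z axis and vertical below 0.1 rad) or (horizontal distance between other_middle_c and bay_taken below 0.045 m and x of loose_middle_c in the frame of bay between -0.07 and 0.07 m and y of loose_middle_c in the frame of bay between -0.14 and 0 m and height (world z) of loose_middle_c below 0.032 m and angle between loose_middle_c's own z axis and vertical below 0.1 rad) or (horizontal distance between other_large_c and bay_taken below 0.045 m and x of loose_large_c in the frame of bay between -0.07 and 0.07 m and y of loose_large_c in the frame of bay between -0.14 and 0 m and height (world z) of loose_large_c below 0.032 m and angle between loose_large_c's own z axis and vertical below 0.1 rad)) and value of joint gate below 0.08 rad), for 0.2 s.
At the end, for the whole second after the job is handed in: The loose tin of the same diameter as the one in the bay stands upright on the bench, at rest, its centre within the empty half of the bay (between the walls, between the gated end and the bay's middle), and the gate is shut to within 0.08 rad (all of step 2 and linear speed of each of loose_small, loose_middle, loose_large below 0.02 m/s); the robot touches nothing.
It fails at once if a loose tin of the wrong size is shifted by more than 25 mm ((not (horizontal distance between other_small_c and bay_taken below 0.045 m) and distance of loose_small_c from where it was at the start of the episode above 0.025 m) or (not (horizontal distance between other_middle_c and bay_taken below 0.045 m) and distance of loose_middle_c from where it was at the start of the episode above 0.025 m) or (not (horizontal distance between other_large_c and bay_taken below 0.045 m) and distance of loose_large_c from where it was at the start of the episode above 0.025 m)).
It fails at once if a tin that already stands in the bay or between it and the robot is shifted by more than 25 mm (distance of any of other_small_c, other_middle_c, other_large_c from where it was at the start of the episode above 0.025 m).
It fails at once if a tin is lifted off the bench (by more than 25 mm) or tipped (by more than 0.35 rad) (height (world z) of any of loose_small_c, loose_middle_c, loose_large_c above 0.05 m or angle between any of loose_small_c, loose_middle_c, loose_large_c's own z axis and vertical above 0.35 rad).
It also fails if it takes over 69 s, if anything falls off the work surface, if the arm or the gripper's body presses on something with over 40 N, if the wrist force passes 120 N, or if a joint passes its speed limit or range.

## Working session

There is one attempt and no reset: what is moved stays moved. The work goes in short steps, Python scripts to look and compute and a shell command to move; the robot and the scene stay as the last step left them, time stands still between calls to the robot, and variables do not carry over. Pictures are saved under pics/ and viewed, and the job is handed in when it is done.

```bash
ls; mkdir -p pics; python3 - <<'E'
from workcell import bot, optics
import cv2, numpy as np
np.set_printoptions(precision=4,suppress=True)
s=bot.read_state();print(s,bot.tcp_to_grasp)
for n in ["scene","side","wrist"]:
    d=optics.read_camera(n)
    cv2.imwrite(f"pics/{n}0.png",cv2.cvtColor(d["image"],cv2.COLOR_RGB2BGR))
    np.savez(f"{n}0.npz",**d)
    print(n,d["mtx"],d.get("world_from_camera",d.get("hand_eye")))
E
```

```text
pics
{'time': 0.0, 'q': array([-0.0369,  0.2647,  1.6054, -0.    ,  1.2737, -0.0369]), 'joint_vel': array([-0.0001, -0.0007, -0.0005,  0.0013,  0.0006,  0.002 ]), 'joint_torque': array([  0.0006, -51.5121, -36.7309,  -0.    ,   0.0131,   0.    ]), 'tool_pos': array([0.6742, 0.    , 0.2299]), 'tcp_rot': array([-1.2108,  1.2109, -1.2081]), 'wrist_force': array([ 0.2023, -0.3794,  0.2548]), 'torque': array([ 0.0222, -0.0011,  0.0105]), 'width': 1.002072220369064} -0.0187
scene [[505.1339   0.     314.1234]
 [  0.     505.1339 234.9843]
 [  0.       0.       1.    ]] [[-0.1856  0.7532 -0.6311  1.2327]
 [ 0.9826  0.1395 -0.1225  0.1476]
 [-0.0042 -0.6428 -0.766   0.8787]
 [ 0.      0.      0.      1.    ]]
side [[436.1632   0.     315.8923]
 [  0.     436.1632 238.1047]
 [  0.       0.       1.    ]] [[ 0.8565 -0.3511  0.3784  0.203 ]
 [-0.516  -0.6009  0.6104 -0.4885]
 [ 0.0131 -0.7181 -0.6958  0.6341]
 [ 0.      0.      0.      1.    ]]
wrist [[356.4843   0.     322.1944]
 [  0.     356.4843 239.8669]
 [  0.       0.       1.    ]] [[ 0.0004  0.9656  0.2599 -0.0659]
 [ 0.0012 -0.2599  0.9656 -0.1421]
 [ 1.     -0.     -0.0013  0.0008]
 [ 0.      0.      0.      1.    ]]
```

View pics/scene0.png

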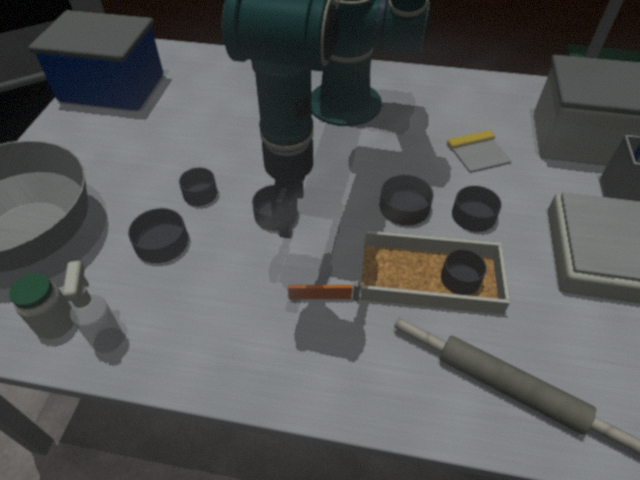

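View pics/side0.png

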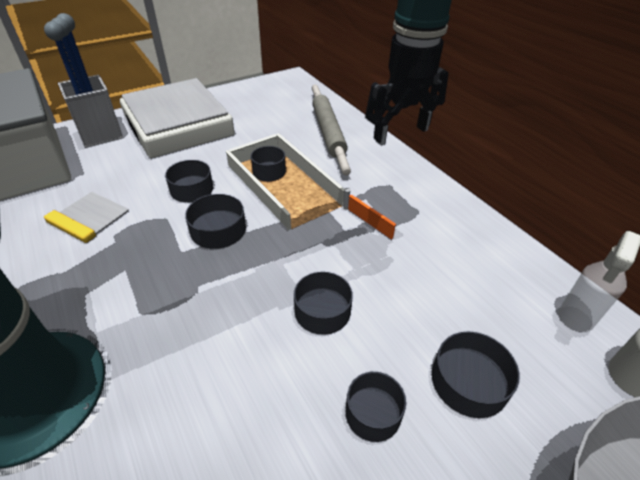

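View pics/wrist0.png

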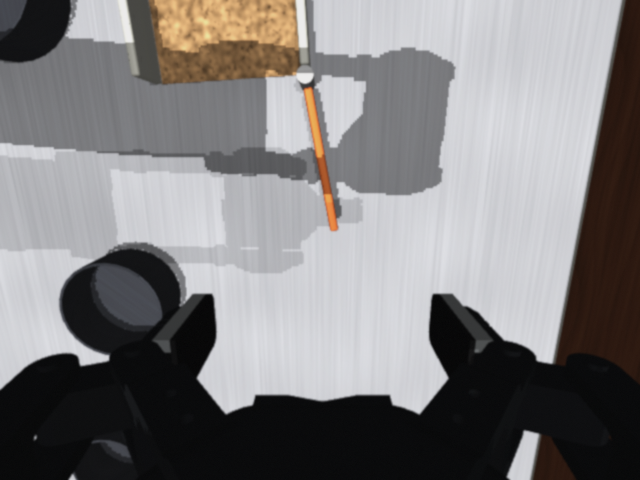

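The scene view shows the bay at about (362–505, 235–310), holding one tin at (463,272), with the gate at (288–360, 292). The loose tins are at (198,186), (158,235) and (273,207), and the left tins are at (406,200) and (477,208). Next I'll measure the tins, bay and gate from the scene and side views.

```bash
cat > h.py <<'E'
import numpy as np, cv2
from scipy import ndimage
np.set_printoptions(precision=4,suppress=True)
def cloud(d,T):
    v,u=np.mgrid[:480,:640]; K=d["mtx"]; z=d["z_map"]
    P=np.stack([(u-K[0,2])/K[0,0]*z,(v-K[1,2])/K[1,1]*z,z],-1)
    return P@T[:3,:3].T+T[:3,3]
def circ(p):
    def f(p):
        A=np.c_[2*p,np.ones(len(p))]; s=np.linalg.lstsq(A,(p**2).sum(1),rcond=None)[0]
        return s[:2],np.sqrt(s[2]+s[:2]@s[:2])
    for _ in range(4):
        c,r=f(p); e=np.abs(np.linalg.norm(p-c,axis=1)-r); p=p[e<max(.004,2*np.median(e))]
    return c,r,np.median(e)
def tins(d,W):
    im=d["image"].astype(int); z=d["z_map"]
    dark=(im.max(-1)<75)&(im.max(-1)-im.min(-1)<30)
    m=dark&(W[...,2]>.004)&(W[...,2]<.07)&(W[...,0]>.2)&(W[...,0]<1.1)&(np.abs(W[...,1])<.6)&(z>0)
    l,n=ndimage.label(m)
    for i in range(1,n+1):
        q=W[l==i]
        if len(q)<150: continue
        top=np.percentile(q[:,2],97)
        r=q[q[:,2]>top-.006]
        if len(r)<12: continue
        c,R,e=circ(r[:,:2]); vv,uu=np.nonzero(l==i)
        print("px",uu.mean().round(),vv.mean().round(),"n",len(q),"top %.4f"%top,"c",c,"D(mid-wall) %.4f"%(2*R),"e %.4f"%e)
E
python3 - <<'E'
from h import *
for n in ["scene","side"]:
    d=dict(np.load(n+"0.npz")); W=cloud(d,d["world_from_camera"]); print(n); tins(d,W)
    im=d["image"].astype(int)
    o=(im[...,0]>120)&(im[...,1]<im[...,0]*.6)&(im[...,2]<70)&(W[...,2]>.006)&(W[...,2]<.06)
    q=W[o]; t=q[q[:,2]>.038]; print("gate",len(q),t.min(0),t.max(0))
    if len(t)>10:
        L=cv2.fitLine(t[:,:2].astype(np.float32),cv2.DIST_HUBER,0,.01,.01).ravel(); s=(t[:,:2]-L[2:])@L[:2]; print(L,L[2:]+L[:2]*np.percentile(s,1),L[2:]+L[:2]*np.percentile(s,99))
    w=(W[...,2]>.038)&(W[...,2]<.05)&(W[...,0]>.55)&(W[...,0]<.95)&(im.min(-1)>90)&(W[...,1]>-.2)&(W[...,1]<.33)
    l,k=ndimage.label(w)
    for i in range(1,k+1):
        p=W[l==i]
        if len(p)>60: r=cv2.minAreaRect((p[:,:2]*1000).astype(np.float32)); print("wall",len(p),np.median(p[:,2]),r, cv2.boxPoints(r).round(0).tolist())
E
```

```text
scene
px 198.0 186.0 n 1026 top 0.0502 c [ 0.43   -0.2899] D(mid-wall) 0.0800 e 0.0011
px 406.0 199.0 n 1956 top 0.0509 c [0.3843 0.2016] D(mid-wall) 0.1161 e 0.0010
px 264.0 206.0 n 642 top 0.0507 c [ 0.4647 -0.0938] D(mid-wall) 0.0963 e 0.0007
px 476.0 208.0 n 1580 top 0.0506 c [0.3832 0.3624] D(mid-wall) 0.0979 e 0.0010
px 48.0 247.0 n 551 top 0.0694 c [ 0.6189 -0.6385] D(mid-wall) 0.3055 e 0.0007
px 567.0 263.0 n 1095 top 0.0481 c [0.4859 0.5705] D(mid-wall) 0.1698 e 0.0015
px 158.0 235.0 n 1981 top 0.0503 c [ 0.5922 -0.3256] D(mid-wall) 0.1159 e 0.0009
px 451.0 260.0 n 2976 top 0.0503 c [0.5716 0.3329] D(mid-wall) 0.0806 e 0.0008
px 434.0 301.0 n 1406 top 0.0383 c [0.6844 0.2725] D(mid-wall) 0.1725 e 0.0324
px 54.0 323.0 n 901 top 0.0677 c [ 0.8237 -0.4569] D(mid-wall) 0.0782 e 0.0006
px 108.0 340.0 n 511 top 0.0673 c [ 0.8498 -0.3258] D(mid-wall) 0.0351 e 0.0011
px 520.0 396.0 n 1697 top 0.0440 c [0.9708 0.369 ] D(mid-wall) 0.3279 e 0.0047
gate 13 [ 0.6628 -0.0063  0.0403] [0.6844 0.105  0.0457]
[ 0.1749 -0.9846  0.6718  0.0623] [0.6643 0.1047] [ 0.6838 -0.0054]
wall 386 0.0452
[... 477 characters left out ...]
] D(mid-wall) 0.1160 e 0.0006
px 620.0 358.0 n 332 top 0.0682 c [ 0.808  -0.4447] D(mid-wall) 0.0400 e 0.0006
px 375.0 406.0 n 1654 top 0.0477 c [ 0.4269 -0.294 ] D(mid-wall) 0.0801 e 0.0005
gate 153 [ 0.6549 -0.0157  0.038 ] [0.6832 0.1077 0.0447]
[ 0.2002 -0.9798  0.67    0.044 ] [0.6573 0.1062] [ 0.682  -0.0146]
wall 117 0.04636203079690282 ((757.596923828125, 314.282470703125), (36.3370246887207, 47.00100326538086), 77.8994140625) [[731.0, 301.0], [777.0, 292.0], [784.0, 327.0], [738.0, 337.0]]
wall 224 0.04162211274609451 ((650.5786743164062, 224.37130737304688), (12.04722785949707, 211.55075073242188), 3.6764698028564453) [[638.0, 330.0], [651.0, 118.0], [663.0, 119.0], [650.0, 330.0]]
```

```bash
python3 - <<'E'
from h import *
from scipy.spatial.transform import Rotation as R
T=np.eye(4);T[:3,:3]=R.from_rotvec([-1.2108,1.2109,-1.2081]).as_matrix();T[:3,3]=[.6742,0,.2299]
for n in ["scene","side","wrist"]:
    d=dict(np.load(n+"0.npz")); C=d["world_from_camera"] if n!="wrist" else T@d["hand_eye"]
    W=cloud(d,C); im=d["image"].astype(int)
    # walls anywhere: z 0.036..0.052, non-orange, near bay
    w=(W[...,2]>.036)&(W[...,2]<.05)&(W[...,0]>.45)&(W[...,0]<.72)&(W[...,1]>.02)&(W[...,1]<.42)&(im.max(-1)-im.min(-1)<40)&(im.max(-1)>75)
    q=W[w]; print(n,len(q), R.from_matrix(C[:3,:3]).as_rotvec() if 0 else "")
    cork=(im[...,0]-im[...,2]>50)&(im[...,1]>im[...,0]*.62)&(np.abs(W[...,2])<.012)&(W[...,0]>.45)&(W[...,0]<.75)
    c=W[cork]
    if len(c): r=cv2.minAreaRect((c[:,:2]*1000).astype(np.float32)); print("cork",len(c),np.median(c[:,2]),cv2.boxPoints(r).round(0).tolist(),r[2])
    o=(im[...,0]>120)&(im[...,1]<im[...,0]*.62)&(im[...,2]<80)&(W[...,2]>.03)&(W[...,2]<.055)&(W[...,0]>.5)
    t=W[o]
    if len(t)>5: r=cv2.minAreaRect((t[:,:2]*1000).astype(np.float32)); print("gate",len(t),r,cv2.boxPoints(r).round(0).tolist())
    V=np.full((450,500),0,np.uint8)
    for p in q: 
        a,b=int((p[0]-.4)*1000),int((p[1]+.05)*1000)
        if 0<=a<450 and 0<=b<500: V[a,b]=255
    cv2.imwrite(f"pics/top_{n}.png",V)
    for lo,hi in ((.63,.68),(.48,.53)):
        p=q[(q[:,0]>lo)&(q[:,0]<hi)]
        if len(p)>40:
            L=cv2.fitLine(p[:,:2].astype(np.float32),cv2.DIST_HUBER,0,.01,.01).ravel();print("wall",lo,len(p),L,p[:,1].min(),p[:,1].max())
    p=q[(q[:,0]>.54)&(q[:,0]<.61)&(q[:,1]>.34)]
    if len(p)>20: L=cv2.fitLine(p[:,:2].astype(np.float32),cv2.DIST_HUBER,0,.01,.01).ravel();print("end",len(p),L)
E
```

```text
scene 1647 
cork 2874 0.001900312467152443 [[504.0, 401.0], [520.0, 125.0], [624.0, 131.0], [608.0, 407.0]] 3.318394660949707
gate 63 ((673.5146484375, 51.3365592956543), (5.3889031410217285, 117.21356964111328), 10.556554794311523) [[660.0, 108.0], [682.0, -7.0], [687.0, -6.0], [665.0, 109.0]]
wall 0.63 773 [ 0.0644 -0.9979  0.6557  0.2062] 0.02448008133388438 0.41707035262888514
wall 0.48 639 [ 0.0625 -0.998   0.5062  0.2916] 0.12287203035921991 0.4121518878399223
end 147 [0.9988 0.0493 0.5811 0.409 ]
side 923 
cork 2456 -0.0019784838141871375 [[453.0, 383.0], [569.0, -36.0], [738.0, 11.0], [623.0, 430.0]] 15.464879989624023
gate 165 ((669.6890258789062, 49.51814270019531), (9.4994478225708, 131.49867248535156), 11.188468933105469) [[652.0, 113.0], [678.0, -16.0], [687.0, -14.0], [662.0, 115.0]]
wall 0.63 381 [ 0.0689 -0.9976  0.6434  0.2881] 0.11102712700101214 0.41372458740791596
wall 0.48 408 [ 0.0561 -0.9984  0.5032  0.2472] 0.11846672029724792 0.4091708762710078
end 93 [0.9963 0.086  0.5838 0.4065]
wrist 1457 
cork 10711 0.00034076192161697216 [[507.0, 192.0], [552.0, -49.0], [689.0, -23.0], [644.0, 217.0]] 10.611278533935547
gate 642 ((673.321044921875, 50.47433090209961), (7.523870944976807, 127.28828430175781), 10.908637046813965) [[658.0, 112.0], [682.0, -13.0], [689.0, -11.0], [665.0, 114.0]]
wall 0.63 672 [ 0.0935 -0.9956  0.6577  0.1588] 0.039357377548694714 0.1784188764894832
wall 0.48 779 [ 0.0426 -0.9991  0.5148  0.1527] 0.12190659003234523 0.17910184280241326
```

View pics/top_scene.png

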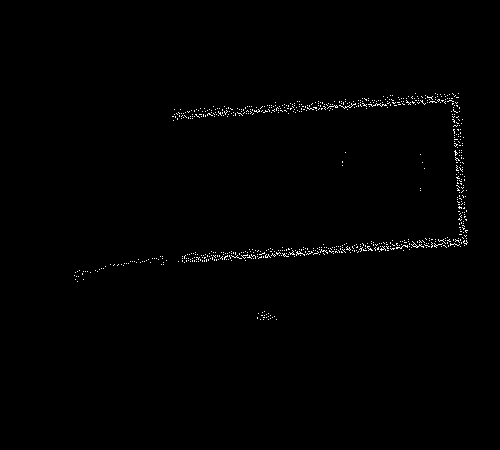

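The tin in the bay is the small one (rim mid-wall diameter about 80.5 mm, so 84 mm outer). It matches loose_small at about (0.428, -0.292). The bay centre is at about (0.579, 0.264), with +y along (-0.0625, 0.998). My plan is to put the half-open fingers inside the tin, drag it as a cage, and then push the gate shut. First I need the tool axes, and I want the tin measured again from the wrist.

```bash
python3 - <<'E'
from h import *
from scipy.spatial.transform import Rotation as R
print(R.from_rotvec([-1.2108,1.2109,-1.2081]).as_matrix())
E
python3 -m handwheel '[[0,0,0,0,0,0,0.5],[0,0,0,0,0,0,0.5],[0,0,0,0,0,0,0.5]]' 20
```

```text
[[-0.     -0.0022  1.    ]
 [-1.      0.0001 -0.    ]
 [-0.0001 -1.     -0.0022]]
time: 0.52
tool_pos: [0.675, 0.0, 0.2313]
tcp_rot: [-1.209, 1.209, -1.209]
wrist_force: [0.3, -0.9, -0.5]
width: 0.499
```

```bash
python3 -m handwheel '[[0.035,0,-0.03,0,0,0,0.3],[0.035,0,-0.03,0,0,0,0.3],[0.035,0,-0.03,0,0,0,0.3],[0.035,0,-0.03,0,0,0,0.3],[0.035,0,-0.03,0,0,0,0.3],[0.035,0,-0.03,0,0,0,0.3],[0.035,0,-0.03,0,0,0,0.3],[0.035,0,-0.03,0,0,0,0.3]]'; python3 -m handwheel '[[0,0,0,0,0,0,0.3],[0,0,0,0,0,0,0.3]]'
cat > look.py <<'E'
import sys
from h import *
from workcell import bot,optics
from scipy.spatial.transform import Rotation as R
n=sys.argv[1]
s=bot.read_state();d=optics.read_camera("wrist")
T=np.eye(4);T[:3,:3]=R.from_rotvec(s["tcp_rot"]).as_matrix();T[:3,3]=s["tool_pos"]
C=T@d["hand_eye"];np.savez(n+".npz",C=C,**d)
cv2.imwrite(f"pics/{n}.png",cv2.cvtColor(d["image"],cv2.COLOR_RGB2BGR))
print(s["tool_pos"],s["tcp_rot"],s["wrist_force"]);tins(d,cloud(d,C))
E
python3 look.py w1
```

```text
time: 1.52
tool_pos: [0.434, -0.2811, 0.2316]
tcp_rot: [-1.209, 1.208, -1.21]
wrist_force: [0.6, 0.6, -0.3]
width: 0.3
time: 1.78
tool_pos: [0.4352, -0.2799, 0.2315]
tcp_rot: [-1.208, 1.209, -1.21]
wrist_force: [0.5, -0.1, 0.7]
width: 0.298
[ 0.4352 -0.2799  0.2315] [-1.2081  1.2094 -1.21  ] [ 0.4668 -0.1149  0.6863]
px 359.0 45.0 n 1250 top 0.0495 c [ 0.4633 -0.0971] D(mid-wall) 0.0957 e 0.0004
px 322.0 188.0 n 405 top 0.0505 c [ 0.4306 -0.2896] D(mid-wall) 0.0782 e 0.0008
px 439.0 228.0 n 1621 top 0.0482 c [ 0.5921 -0.3268] D(mid-wall) 0.1188 e 0.0002
px 313.0 248.0 n 1515 top 0.0491 c [ 0.4305 -0.2911] D(mid-wall) 0.0778 e 0.0002
px 506.0 279.0 n 3790 top 0.0483 c [ 0.5923 -0.327 ] D(mid-wall) 0.1137 e 0.0003
```

View pics/w1.png

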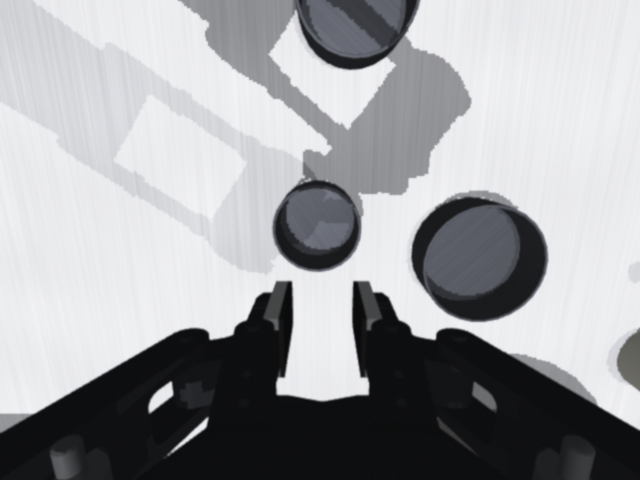

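The wrist view puts the small tin at pixel (317,225), world (0.4305, -0.290), with its rim 50 mm high. Before inserting the fingers, I'll check how wide they are 35–45 mm above the tips.

```bash
python3 - <<'E'
from h import *
d=dict(np.load("w1.npz")); P=cloud(d,d["hand_eye"])
m=(d["z_map"]>0)&(np.abs(P[...,0])<.06)&(P[...,1]<.01)
for a in range(-100,10,10):
    q=P[m&(P[...,1]*1000>a)&(P[...,1]*1000<=a+10)]
    if len(q): print(a,len(q),q.min(0),q.max(0))
E
```

```text
-100 13339 [-0.0216 -0.1    -0.0575] [-0.0061 -0.09    0.0578]
-90 19689 [-0.0187 -0.09   -0.0622] [ 0.005  -0.08    0.0631]
-80 16541 [-0.0185 -0.08   -0.0598] [ 0.0117 -0.07    0.0615]
-70 7466 [-0.0184 -0.07   -0.0543] [ 0.0127 -0.06    0.0563]
-60 9674 [-0.0146 -0.06   -0.0493] [ 0.0126 -0.05    0.0509]
-50 2710 [-0.0147 -0.05   -0.0444] [ 0.0082 -0.04    0.0468]
-40 1538 [-0.0128 -0.04   -0.0285] [ 0.0109 -0.03    0.0256]
-30 1135 [-0.0121 -0.03   -0.0257] [ 0.0108 -0.02    0.0271]
-20 948 [-0.0121 -0.02   -0.0258] [ 0.0106 -0.01    0.0273]
-10 451 [-0.0119 -0.0099 -0.0252] [ 0.0105 -0.      0.0266]
0 12 [ 0.0005  0.     -0.0122] [0.0039 0.0018 0.0137]
```

```bash
python3 -m handwheel '[[0.01,0.04,-0.005,0,0,0,0.3],[0,0.04,0,0,0,0,0.3],[0,0.04,0,0,0,0,0.3],[0,0.035,0,0,0,0,0.3],[0,0.016,0,0,0,0,0.3],[0,0,0,0,0,0,0.3]]'; python3 -m handwheel '[[0,0.015,0,0,0,0,0.3],[0,0.015,0,0,0,0,0.3],[0,0.01,0,0,0,0,0.3],[0,0,0,0,0,0,0.3],[0,0,0,0,0,0,0.4],[0,0,0,0,0,0,0.45],[0,0,0,0,0,0,0.45]]'
python3 look.py w2
python3 - <<'E'
from workcell import optics
import cv2
cv2.imwrite("pics/side2.png",cv2.cvtColor(optics.read_camera("side")["image"],cv2.COLOR_RGB2BGR))
E
```

```text
time: 2.58
tool_pos: [0.4299, -0.2889, 0.0593]
tcp_rot: [-1.21, 1.21, -1.206]
wrist_force: [0.2, -0.9, -0.3]
width: 0.298
time: 3.45
tool_pos: [0.4303, -0.2903, 0.0207]
tcp_rot: [-1.209, 1.208, -1.21]
wrist_force: [-0.2, 0.4, 0.6]
width: 0.449
[ 0.4303 -0.2903  0.0207] [-1.209   1.2085 -1.21  ] [-0.1548  0.3557  0.6324]
px 323.0 310.0 n 17167 top 0.0681 c [ 0.431 -0.336] D(mid-wall) 0.1290 e 0.0012
px 591.0 322.0 n 10789 top 0.0476 c [ 0.5667 -0.3149] D(mid-wall) 0.0635 e 0.0006
```

View pics/side2.png

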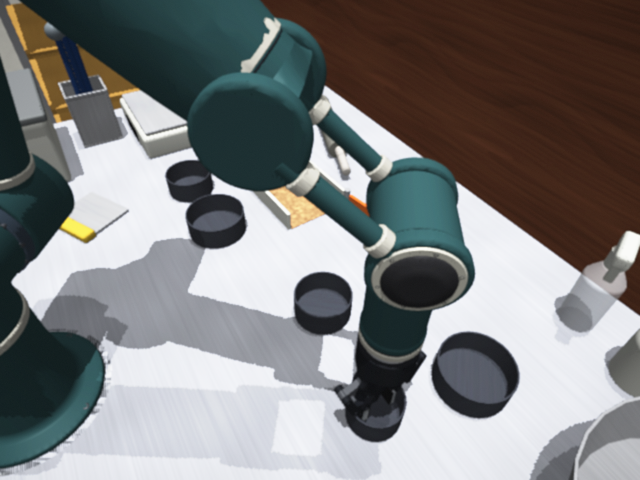

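View pics/w2.png

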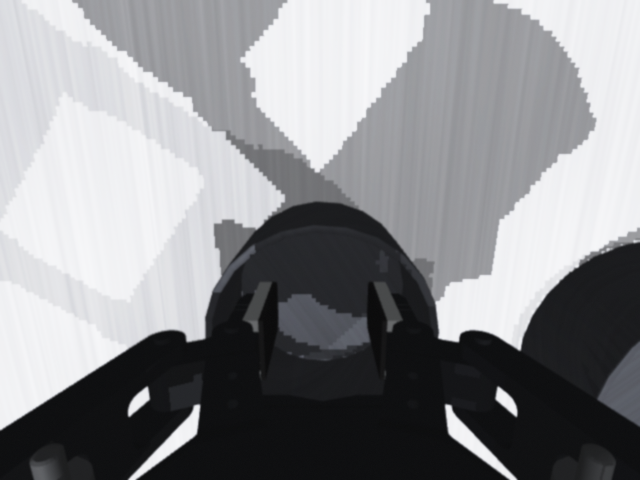

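The fingers are inside the tin (side view (375,412)) with no contact force. First leg goes through the gap between the other two tins.

```bash
python3 -m handwheel '[[-0.005,0,0.006,0,0,0,0.45],[-0.01,0,0.012,0,0,0,0.45],[-0.013,0,0.0145,0,0,0,0.45],[-0.013,0,0.0145,0,0,0,0.45],[-0.013,0,0.0145,0,0,0,0.45],[-0.013,0,0.0145,0,0,0,0.45],[-0.013,0,0.0145,0,0,0,0.45],[-0.01,0,0.0095,0,0,0,0.45]]'
cat > sc.py <<'E'
import sys
from h import *
from workcell import bot,optics
n=sys.argv[1]
for c in ("scene","side"):
    d=optics.read_camera(c);np.savez(c+n+".npz",**d)
    cv2.imwrite(f"pics/{c}{n}.png",cv2.cvtColor(d["image"],cv2.COLOR_RGB2BGR))
    print(c);tins(d,cloud(d,d["world_from_camera"]))
print(bot.read_state()["tool_pos"])
E
python3 sc.py 3
```

```text
time: 4.55
tool_pos: [0.5311, -0.199, 0.0203]
tcp_rot: [-1.209, 1.209, -1.209]
wrist_force: [-1.1, -2.1, 0.2]
width: 0.449
scene
px 406.0 199.0 n 1929 top 0.0509 c [0.3843 0.2018] D(mid-wall) 0.1163 e 0.0011
px 275.0 207.0 n 1510 top 0.0506 c [ 0.464 -0.093] D(mid-wall) 0.0982 e 0.0010
px 476.0 208.0 n 1589 top 0.0508 c [0.3833 0.3622] D(mid-wall) 0.0979 e 0.0010
px 567.0 263.0 n 1103 top 0.0488 c [0.4804 0.5735] D(mid-wall) 0.1801 e 0.0012
px 48.0 247.0 n 538 top 0.0692 c [ 0.6192 -0.6388] D(mid-wall) 0.3060 e 0.0008
px 218.0 225.0 n 845 top 0.0614 c [ 0.5337 -0.1881] D(mid-wall) 0.0522 e 0.0012
px 158.0 235.0 n 2019 top 0.0504 c [ 0.5921 -0.3255] D(mid-wall) 0.1160 e 0.0008
px 452.0 261.0 n 2952 top 0.0502 c [0.5715 0.3328] D(mid-wall) 0.0805 e 0.0008
px 434.0 301.0 n 1421 top 0.0380 c [0.713  0.2806] D(mid-wall) 0.2021 e 0.0282
px 54.0 322.0 n 895 top 0.0683 c [ 0.8235 -0.4567] D(mid-wall) 0.0783 e 0.0006
px 108.0 340.0 n 536 top 0.0677 c [ 0.8483 -0.3276] D(mid-wall) 0.0393 e 0.0007
px 520.0 395.0 n 1775 top 0.0450 c [0.9618 0.3692] D(mid-wall) 0.3132 e 0.0049
side
px 268.0 163.0 n 929 top 0.0466 c [0.5686 0.3298] D(mid-wall) 0.0801 e 0.0009
px 204.0 204.0 n 3039 top 0.0465 c [0.3776 0.2703] D(mid-wall) 0.2337 e 0.0130
px 322.0 303.0 n 1806 top 0.0477 c [ 0.4609 -0.0969] D(mid-wall) 0.0979 e 0.0007
px 409.0 321.0 n 522 top 0.0669 c [ 0.556  -0.2052] D(mid-wall) 0.0141 e 0.0009
px 390.0 348.0 n 892 top 0.0658 c [ 0.4938 -0.2152] D(mid-wall) 0.0180 e 0.0017
px 486.0 354.0 n 1471 top 0.0468 c [ 0.59   -0.3289] D(mid-wall) 0.1136 e 0.0005
px 462.0 397.0 n 1262 top 0.0471 c [ 0.5897 -0.3288] D(mid-wall) 0.1187 e 0.0004
[ 0.5312 -0.1989  0.0203]
```

View pics/side3.png

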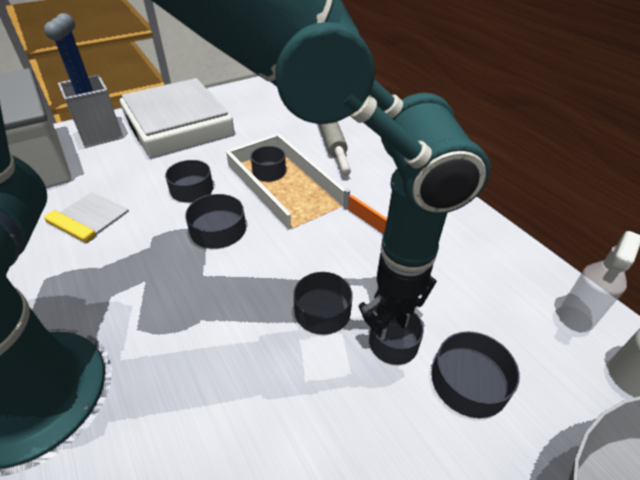

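The tin follows, now at side view (396,338), and the others haven't moved. Next it goes to the bay axis in front of the opening.

```bash
python3 -m handwheel '[[-0.01,0,0.005,0,0,0,0.45],[-0.018,0,0.009,0,0,0,0.45],[-0.02,0,0.01,0,0,0,0.45],[-0.02,0,0.01,0,0,0,0.45],[-0.02,0,0.01,0,0,0,0.45],[-0.02,0,0.01,0,0,0,0.45],[-0.02,0,0.01,0,0,0,0.45],[-0.011,0,0.003,0,0,0,0.45]]'
python3 -m handwheel '[[-0.01,0,-0.0005,0,0,0,0.45],[-0.01,0,-0.0005,0,0,0,0.45],[-0.01,0,-0.0005,0,0,0,0.45],[-0.01,0,-0.0005,0,0,0,0.45],[0,0,0,0,0,0,0.45]]'
python3 look.py w4
python3 sc.py 4
```

```text
time: 5.65
tool_pos: [0.5978, -0.0595, 0.0204]
tcp_rot: [-1.209, 1.208, -1.209]
wrist_force: [-0.2, -1.4, -0.0]
width: 0.449
time: 6.28
tool_pos: [0.5946, -0.0202, 0.0201]
tcp_rot: [-1.21, 1.209, -1.208]
wrist_force: [-0.2, -0.1, -0.2]
width: 0.452
[ 0.5946 -0.0202  0.0201] [-1.2096  1.2093 -1.2082] [-0.2393 -0.085  -0.174 ]
px 322.0 307.0 n 13813 top 0.0676 c [0.5953 0.0072] D(mid-wall) 0.0597 e 0.0014
px 50.0 363.0 n 5967 top 0.0479 c [ 0.4782 -0.0535] D(mid-wall) 0.0184 e 0.0009
px 200.0 345.0 n 245 top 0.0698 c [ 0.5582 -0.0133] D(mid-wall) 0.0042 e 0.0009
px 446.0 346.0 n 254 top 0.0699 c [ 0.6325 -0.0129] D(mid-wall) 0.0040 e 0.0008
px 139.0 400.0 n 277 top 0.0280 c [ 0.509 -0.07 ] D(mid-wall) 0.0027 e 0.0005
px 152.0 459.0 n 401 top 0.0423 c [ 0.5147 -0.0922] D(mid-wall) 0.0030 e 0.0006
scene
px 406.0 199.0 n 1950 top 0.0510 c [0.3842 0.2018] D(mid-wall) 0.1164 e 0.0009
px 264.0 209.0 n 639 top 0.0509 c [ 0.464  -0.0924] D(mid-wall) 0.0989 e 0.0008
px 476.0 208.0 n 1591 top 0.0508 c [0.3835 0.3623] D(mid-wall) 0.0977 e 0.0009
px 567.0 263.0 n 1109 top 0.0486 c [0.4847 0.5722] 
[... 394 characters left out ...]
63] D(mid-wall) 0.1891 e 0.0257
px 54.0 322.0 n 900 top 0.0681 c [ 0.8238 -0.4568] D(mid-wall) 0.0780 e 0.0006
px 108.0 340.0 n 517 top 0.0654 c [ 0.8473 -0.3284] D(mid-wall) 0.0415 e 0.0009
px 520.0 395.0 n 1774 top 0.0444 c [0.9962 0.3552] D(mid-wall) 0.3849 e 0.0042
side
px 268.0 163.0 n 949 top 0.0470 c [0.5684 0.3298] D(mid-wall) 0.0802 e 0.0009
px 204.0 204.0 n 3113 top 0.0469 c [0.3805 0.2702] D(mid-wall) 0.2359 e 0.0118
px 364.0 253.0 n 1305 top 0.0666 c [ 0.5887 -0.0268] D(mid-wall) 0.0556 e 0.0015
px 323.0 302.0 n 1720 top 0.0472 c [ 0.4607 -0.097 ] D(mid-wall) 0.0983 e 0.0006
px 475.0 374.0 n 2806 top 0.0475 c [ 0.5885 -0.3292] D(mid-wall) 0.1161 e 0.0005
[ 0.5948 -0.021   0.0202]
```

View pics/side4.png

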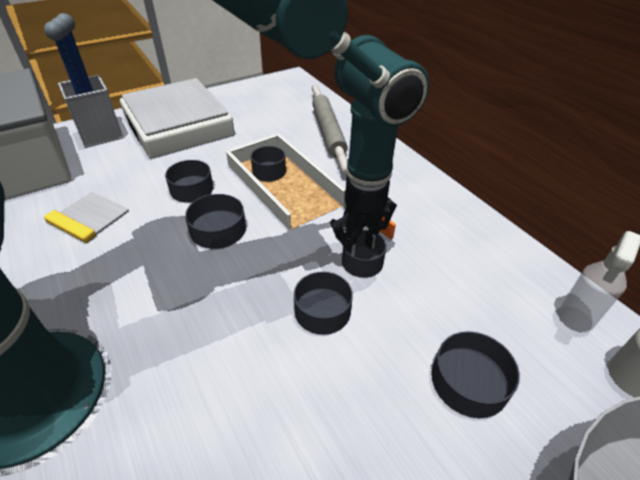

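View pics/w4.png

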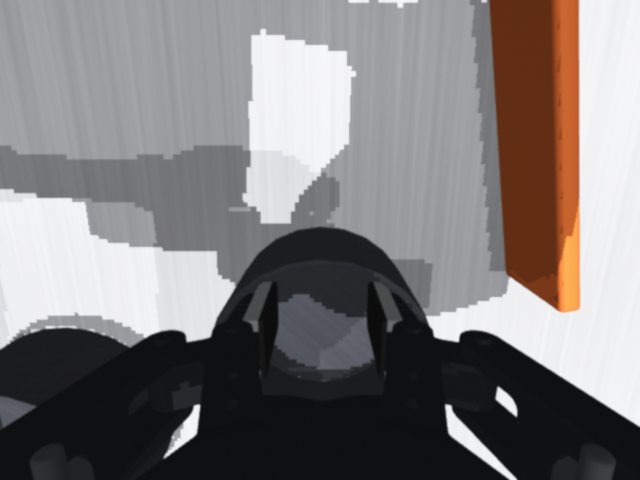

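Tin centre is (0.595, -0.032), trailing 11 mm behind the TCP and aligned with the opening; the gate is clear at wrist pixels (490–580, 0–310). Sliding it in.

```bash
python3 -m handwheel '[[-0.015,0,0,0,0,0,0.45],[-0.02,0,-0.001,0,0,0,0.45],[-0.022,0,-0.0015,0,0,0,0.45],[-0.022,0,-0.0015,0,0,0,0.45],[-0.022,0,-0.0015,0,0,0,0.45],[-0.02,0,-0.001,0,0,0,0.45],[-0.01,0,-0.001,0,0,0,0.45],[0,0,0,0,0,0,0.45]]'
python3 -m handwheel '[[-0.015,0,-0.001,0,0,0,0.45],[-0.02,0,-0.001,0,0,0,0.45],[-0.02,0,-0.001,0,0,0,0.45],[-0.02,0,-0.001,0,0,0,0.45],[-0.014,0,-0.001,0,0,0,0.45],[-0.005,0,0,0,0,0,0.45],[0,0,0,0,0,0,0.45]]'
python3 sc.py 5
```

```text
time: 7.42
tool_pos: [0.5874, 0.1109, 0.0202]
tcp_rot: [-1.21, 1.208, -1.208]
wrist_force: [-0.2, -0.2, 0.6]
width: 0.453
time: 8.3
tool_pos: [0.5825, 0.2044, 0.0203]
tcp_rot: [-1.209, 1.209, -1.209]
wrist_force: [-0.1, -0.7, 0.5]
width: 0.453
scene
px 388.0 195.0 n 481 top 0.0521 c [0.3846 0.1999] D(mid-wall) 0.1131 e 0.0006
px 274.0 207.0 n 1345 top 0.0503 c [ 0.4644 -0.093 ] D(mid-wall) 0.0978 e 0.0008
px 476.0 208.0 n 1606 top 0.0508 c [0.3834 0.3622] D(mid-wall) 0.0979 e 0.0009
px 567.0 262.0 n 1135 top 0.0493 c [0.4826 0.5739] D(mid-wall) 0.1759 e 0.0013
px 48.0 247.0 n 543 top 0.0694 c [ 0.6191 -0.6389] D(mid-wall) 0.3063 e 0.0006
px 158.0 235.0 n 2078 top 0.0498 c [ 0.592  -0.3258] D(mid-wall) 0.1161 e 0.0008
px 389.0 262.0 n 1319 top 0.0515 c [0.5821 0.1922] D(mid-wall) 0.0809 e 0.0008
px 464.0 264.0 n 2509 top 0.0507 c [0.5715 0.3327] D(mid-wall) 0.0806 e 0.0009
px 434.0 301.0 n 1490 top 0.0403 c [0.8193 0.2877] D(mid-wall) 0.3518 e 0.0070
px 54.0 322.0 n 903 top 0.0678 c [ 0.8235 -0.4568] D(mid-wall) 0.0782 e 0.0006
px 108.0 340.0 n 532 top 0.0665 c [ 0.8449 -0.3311] D(mid-wall) 0.0482 e 0.0007
px 520.0 395.0 n 1886 top 0.0452 c [0.9889 0.3588] D(mid-wall) 0.3696 e 0.0039
side
px 263.0 162.0 n 654 top 0.0470 c [0.5689 0.3293] D(mid-wall) 0.0813 e 0.0012
px 205.0 204.0 n 3148 top 0.0471 c [0.3789 0.2693] D(mid-wall) 0.2359 e 0.0105
px 301.0 192.0 n 1157 top 0.0668 c [0.5809 0.1893] D(mid-wall) 0.0615 e 0.0044
px 322.0 302.0 n 1748 top 0.0472 c [ 0.4608 -0.097 ] D(mid-wall) 0.0980 e 0.0005
px 475.0 374.0 n 2838 top 0.0477 c [ 0.5885 -0.3293] D(mid-wall) 0.1160 e 0.0006
px 620.0 358.0 n 337 top 0.0681 c [ 0.8093 -0.4467] D(mid-wall) 0.0445 e 0.0006
[0.5825 0.2038 0.0202]
```

View pics/scene5.png

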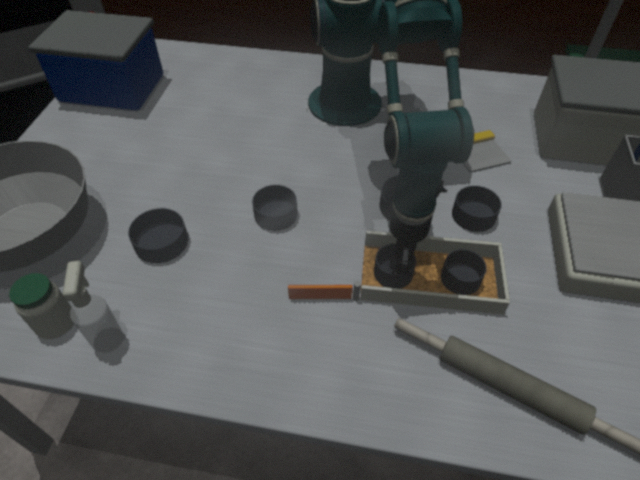

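The tin stands at (0.582, 0.192), bay y about -71. Now release it, lift straight up, and go to the outer side of the gate.

```bash
python3 -m handwheel '[[0.006,0,0,0,0,0,0.3],[0,0,0,0,0,0,0.3],[0,0,0,0,0,0,0.3],[0,-0.02,0,0,0,0,0.3],[0,-0.03,0,0,0,0,0.3],[0,-0.03,0,0,0,0,0.3],[0,-0.02,0,0,0,0,0.1],[0,0,0,0,0,0,0]]'
python3 -m handwheel '[[0.03,0,0.024,0,0,0,0],[0.032,0,0.025,0,0,0,0],[0.032,0,0.025,0,0,0,0],[0.032,0,0.025,0,0,0,0],[0.032,0,0.025,0,0,0,0],[0.03,0,0.023,0,0,0,0],[0,0,0,0,0,0,0],[0,0,0,0,0,0,0]]'
python3 look.py w6 | head -1
python3 - <<'E'
from h import *
d=dict(np.load("w6.npz"));W=cloud(d,d["C"]);im=d["image"].astype(int)
o=(im[...,0]>100)&(im[...,1]<im[...,0]*.62)&(im[...,2]<80)&(W[...,2]>.037)&(W[...,2]<.055)&(W[...,0]>.5)
r=cv2.minAreaRect((W[o][:,:2]*1000).astype(np.float32));print(r,cv2.boxPoints(r).round().tolist())
E
```

```text
time: 9.4
tool_pos: [0.5843, 0.1986, 0.1233]
tcp_rot: [-1.204, 1.206, -1.21]
wrist_force: [0.1, -0.0, -0.5]
width: 0.005
time: 10.4
tool_pos: [0.7282, 0.0103, 0.1186]
tcp_rot: [-1.211, 1.212, -1.208]
wrist_force: [-0.3, -0.6, 0.3]
width: 0.001
[0.7282 0.0103 0.1186] [-1.2108  1.212  -1.2077] [-0.3038 -0.6404  0.2863]
((673.808837890625, 50.33770751953125), (8.509004592895508, 126.96727752685547), 10.775739669799805) [[658.0, 112.0], [681.0, -13.0], [690.0, -11.0], [666.0, 113.0]]
```

View pics/w6.png

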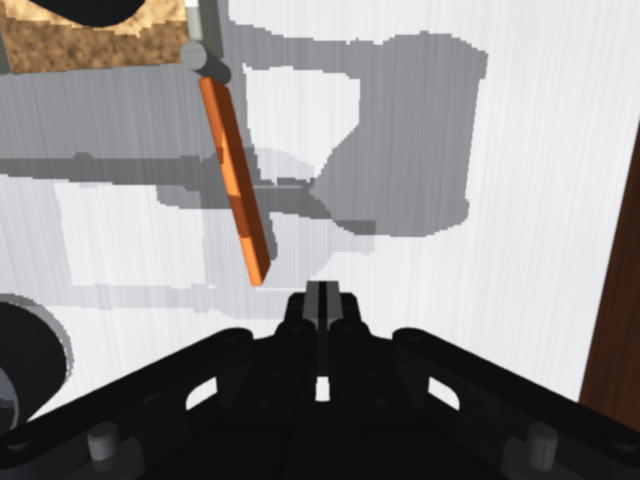

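The gate line in the wrist view runs from (210,85) to (258,280), which is (0.662, 0.113) to (0.686, -0.012). The fingers are on its outer side. I'll compute the arc increments next.

```bash
python3 - <<'E'
from h import *
th=.0625; Rb=np.array([[np.cos(th),-np.sin(th)],[np.sin(th),np.cos(th)]])
H=np.array([.579,.264])+Rb@[.072,-.149]; print("H",H)
prev=np.array([.728,.010]);r=.105
for f in list(np.linspace(1.72,0.0,17))+[-.03]:
    g=Rb@[-np.cos(f),-np.sin(f)];n=Rb@[np.sin(f),-np.cos(f)]
    c=H+r*g+(.004+.0145*abs(n[0])+.011*abs(n[1]))*n
    d=c-prev;prev=c;print("%.2f"%f,c,"tool dx %.4f dz %.4f"%(-d[1],d[0]))
E
python3 -m handwheel '[[0,0.03,0,0,0,0,0],[0,0.03,0,0,0,0,0],[0,0.028,0,0,0,0,0],[0,0.01,0,0,0,0,0],[0,0,0,0,0,0,0]]'
```

```text
H [0.6602 0.1198]
1.72 [0.7023 0.0214] tool dx -0.0114 dz -0.0257
1.61 [0.6905 0.0174] tool dx 0.0040 dz -0.0117
1.50 [0.6784 0.0147] tool dx 0.0027 dz -0.0122
1.40 [0.6681 0.0133] tool dx 0.0015 dz -0.0103
1.29 [0.6575 0.0128] tool dx 0.0004 dz -0.0106
1.18 [0.6467 0.0135] tool dx -0.0007 dz -0.0108
1.07 [0.6358 0.0153] tool dx -0.0018 dz -0.0109
0.97 [0.6251 0.0184] tool dx -0.0030 dz -0.0108
0.86 [0.6145 0.0227] tool dx -0.0043 dz -0.0106
0.75 [0.6042 0.0282] tool dx -0.0055 dz -0.0102
0.65 [0.5945 0.035 ] tool dx -0.0068 dz -0.0097
0.54 [0.5855 0.0429] tool dx -0.0080 dz -0.0090
0.43 [0.5774 0.052 ] tool dx -0.0091 dz -0.0082
0.32 [0.5702 0.0622] tool dx -0.0101 dz -0.0071
0.22 [0.5643 0.0732] tool dx -0.0110 dz -0.0060
0.11 [0.5596 0.085 ] tool dx -0.0118 dz -0.0047
0.00 [0.5564 0.0974] tool dx -0.0124 dz -0.0032
-0.03 [0.5557 0.1009] tool dx -0.0035 dz -0.0006
time: 11.08
tool_pos: [0.7285, 0.0109, 0.0216]
tcp_rot: [-1.211, 1.21, -1.207]
wrist_force: [0.3, 0.5, 0.4]
width: 0.002
```

```bash
python3 -m handwheel '[[-0.007,0,-0.013,0,0,0,0],[-0.0045,0,-0.0125,0,0,0,0],[0.004,0,-0.012,0,0,0,0],[0.0025,0,-0.012,0,0,0,0],[0.0015,0,-0.0105,0,0,0,0],[0.0005,0,-0.0105,0,0,0,0],[-0.0005,0,-0.011,0,0,0,0],[-0.002,0,-0.011,0,0,0,0]]'
python3 -m handwheel '[[-0.003,0,-0.011,0,0,0,0],[-0.0045,0,-0.0105,0,0,0,0],[-0.0055,0,-0.010,0,0,0,0],[-0.007,0,-0.0095,0,0,0,0],[-0.008,0,-0.009,0,0,0,0],[-0.009,0,-0.008,0,0,0,0],[-0.01,0,-0.007,0,0,0,0],[0,0,0,0,0,0,0]]'
python3 sc.py 7 | grep -E 'n (6|1[0-9]{3})' | head -3
```

```text
time: 12.08
tool_pos: [0.6364, 0.0154, 0.0223]
tcp_rot: [-1.209, 1.209, -1.209]
wrist_force: [0.8, 0.0, 0.1]
width: -0.003
time: 13.08
tool_pos: [0.571, 0.0634, 0.0221]
tcp_rot: [-1.211, 1.209, -1.208]
wrist_force: [0.7, -0.3, 0.1]
width: -0.001
px 406.0 199.0 n 1978 top 0.0510 c [0.3842 0.2016] D(mid-wall) 0.1167 e 0.0010
px 275.0 207.0 n 1456 top 0.0503 c [ 0.4641 -0.093 ] D(mid-wall) 0.0980 e 0.0008
px 476.0 208.0 n 1608 top 0.0504 c [0.3832 0.3622] D(mid-wall) 0.0978 e 0.0010
```

View pics/scene7.png

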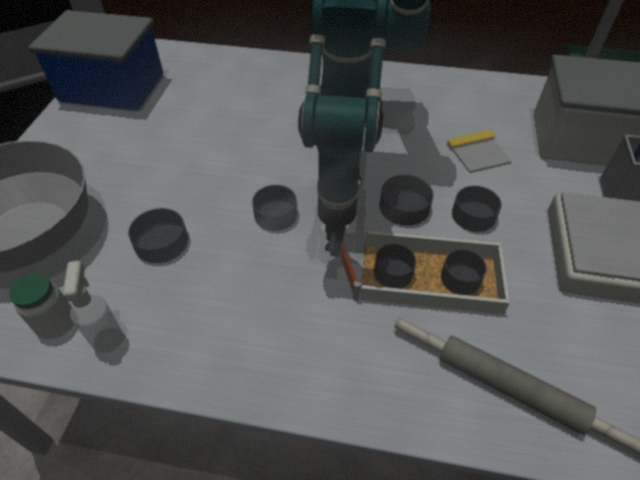

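The gate is nearly shut (340–357, 245–290). Continuing with small steps until the stop shows up in the force.

```bash
python3 -m handwheel '[[-0.011,0,-0.006,0,0,0,0],[-0.012,0,-0.0045,0,0,0,0],[-0.008,0,-0.002,0,0,0,0],[-0.003,0,-0.001,0,0,0,0],[0,0,0,0,0,0,0]]'
python3 -m handwheel '[[-0.002,0,0,0,0,0,0],[0,0,0,0,0,0,0]]'
```

```text
time: 13.8
tool_pos: [0.5583, 0.0969, 0.0222]
tcp_rot: [-1.21, 1.209, -1.209]
wrist_force: [0.4, 0.6, -0.3]
width: 0.001
time: 14.05
tool_pos: [0.5584, 0.0985, 0.0222]
tcp_rot: [-1.209, 1.21, -1.209]
wrist_force: [-0.1, 0.3, -0.1]
width: -0.0
```

```bash
python3 -m handwheel '[[-0.002,0,0,0,0,0,0],[0,0,0,0,0,0,0]]'; python3 -m handwheel '[[-0.0015,0,0,0,0,0,0],[0,0,0,0,0,0,0]]'; python3 -m handwheel '[[-0.001,0,0,0,0,0,0],[0,0,0,0,0,0,0]]'
```

```text
time: 14.3
tool_pos: [0.5584, 0.1, 0.0222]
tcp_rot: [-1.21, 1.209, -1.209]
wrist_force: [0.2, -2.0, 1.7]
width: -0.0
time: 14.55
tool_pos: [0.5584, 0.1002, 0.0222]
tcp_rot: [-1.212, 1.207, -1.21]
wrist_force: [-0.7, -7.7, 1.5]
width: -0.002
time: 14.8
tool_pos: [0.5584, 0.1003, 0.0222]
tcp_rot: [-1.213, 1.207, -1.211]
wrist_force: [-0.6, -11.2, 1.0]
width: 0.004
```

Contact at the stop: force rises to 11 N and the finger stays at y = 0.100. Backing off, lifting and checking.

```bash
python3 -m handwheel '[[0.005,0,0,0,0,0,0],[0.02,0,0,0,0,0,0],[0.02,0,0,0,0,0,0],[0,-0.05,0,0,0,0,0],[0,-0.05,0,0,0,0,0],[0,-0.05,0,0,0,0,0],[0.02,0,0,0,0,0,0],[0,0,0,0,0,0,0]]'
python3 look.py w8 >/dev/null; python3 sc.py 8 | grep -v "px (54|108|520|567|48)"
python3 - <<'E'
from h import *
for n in ("w8","scene8","side8"):
    d=dict(np.load(n+".npz"));C=d["C"] if "C" in d else d["world_from_camera"];W=cloud(d,C);im=d["image"].astype(int)
    o=(im[...,0]>100)&(im[...,1]<im[...,0]*.62)&(im[...,2]<80)&(W[...,2]>.036)&(W[...,2]<.055)&(W[...,0]>.5)&(W[...,1]<.135)
    t=W[o]
    if len(t)>8:
        r=cv2.minAreaRect((t[:,:2]*1000).astype(np.float32));L=cv2.fitLine(t[:,:2].astype(np.float32),cv2.DIST_HUBER,0,.01,.01).ravel()
        print(n,len(t),cv2.boxPoints(r).round().tolist(),"gate angle",np.arctan(L[1]/L[0])-.0625)
E
```

```text
time: 15.8
tool_pos: [0.5582, 0.0362, 0.1721]
tcp_rot: [-1.208, 1.211, -1.211]
wrist_force: [-0.1, 0.8, -0.2]
width: -0.004
scene
px 406.0 199.0 n 1916 top 0.0508 c [0.3846 0.2014] D(mid-wall) 0.1161 e 0.0009
px 275.0 207.0 n 1457 top 0.0505 c [ 0.4641 -0.093 ] D(mid-wall) 0.0978 e 0.0009
px 476.0 208.0 n 1592 top 0.0508 c [0.3833 0.3624] D(mid-wall) 0.0980 e 0.0010
px 567.0 262.0 n 1152 top 0.0500 c [0.4868 0.5709] D(mid-wall) 0.1687 e 0.0016
px 48.0 248.0 n 545 top 0.0695 c [ 0.6192 -0.6389] D(mid-wall) 0.3058 e 0.0007
px 158.0 235.0 n 2074 top 0.0503 c [ 0.5922 -0.3257] D(mid-wall) 0.1158 e 0.0009
px 434.0 262.0 n 4318 top 0.0510 c [0.5732 0.261 ] D(mid-wall) 0.1797 e 0.0134
px 433.0 301.0 n 1458 top 0.0394 c [0.6234 0.2687] D(mid-wall) 0.1764 e 0.0337
px 54.0 322.0 n 905 top 0.0681 c [ 0.8235 -0.4567] D(mid-wall) 0.0784 e 0.0007
px 108.0 340.0 n 538 top 0.0661 c [ 0.8468 -0.3289] D(mid-wall) 0.0426 e 0.0009
px 520.0 395.0 n 1959 top 0.0461 c [0.9653 0.3687] D(mid-wall) 0.3219 e 0.0048
side
px 268.0 163.0 n 952 top 0.0470 c [0.5684 0.33  ] D(mid-wall) 0.0803 e 0.0008
px 204.0 204.0 n 3105 top 0.0470 c [0.3882 0.2675] D(mid-wall) 0.2387 e 0.0073
px 300.0 192.0 n 1002 top 0.0469 c [0.579  0.1887] D(mid-wall) 0.0801 e 0.0008
px 322.0 302.0 n 1741 top 0.0471 c [ 0.4608 -0.097 ] D(mid-wall) 0.0981 e 0.0006
px 475.0 374.0 n 2838 top 0.0477 c [ 0.5886 -0.3292] D(mid-wall) 0.1161 e 0.0006
px 620.0 357.0 n 289 top 0.0684 c [ 0.806  -0.4417] D(mid-wall) 0.0334 e 0.0006
[0.557  0.0377 0.1702]
w8 1202 [[526.0, 117.0], [526.0, 109.0], [651.0, 117.0], [650.0, 125.0]] gate angle 0.017869473
scene8 50 [[527.0, 116.0], [527.0, 111.0], [583.0, 116.0], [582.0, 121.0]] gate angle 0.035229906
side8 208 [[519.0, 118.0], [519.0, 106.0], [651.0, 113.0], [650.0, 124.0]] gate angle 0.015279189
```

View pics/w8.png

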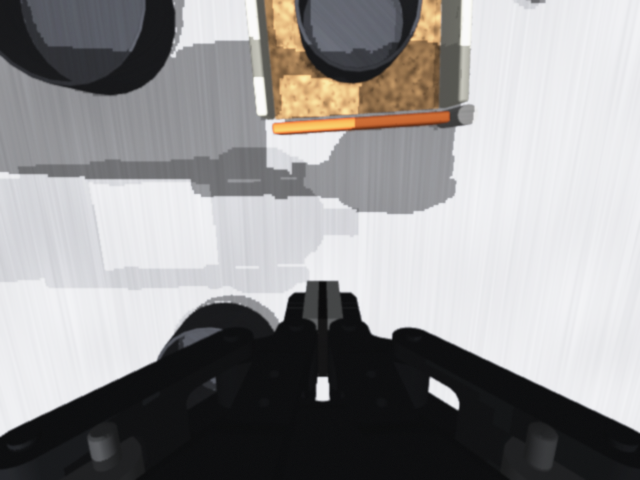

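View pics/side8.png

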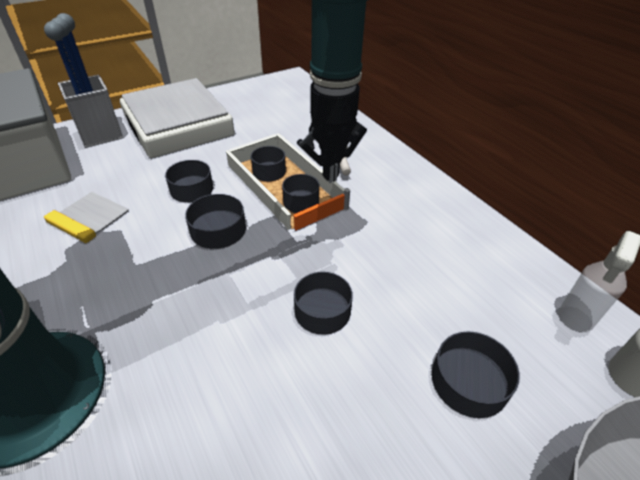

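The wrist view shows the gate (275–450, 117–128) parallel to the bay's end and against its stop. The matching tin stands behind it and the other tins haven't moved. Handing in.

```bash
python3 -c "
from workcell import workorder
print(workorder.finish_job())"
```

```text
the job is handed in; nothing more can be done
None
```

The small loose tin now stands in the empty half of the bay and the gate is shut behind it. I handed the job in after about 16 s; it gave no verdict.

- **Which tin:** the tin in the bay measured about 80.5 mm across mid-wall, so it is the 84 mm size and matches loose_small.
- **Move:** I set the half-open fingers inside the tin and slid it along the bench, between the other two loose tins and into the bay. I then pushed the gate shut with closed fingers until it pressed on its stop with 11 N, and backed the arm clear.
- **Tin position:** its centre is at about bay (0, -72) mm by the scene camera before release. The side camera, after the gate was shut, put it about 3 mm away, which matches that camera's usual offset.
- **Gate angle:** the wrist and side cameras gave about 0.02 rad against my estimate of the bay's yaw. The scene camera gave 0.035 rad but from few pixels. All are under the 0.08 limit.
- **Other tins:** each tin I could fit before and after agrees within about 1 mm. In the last pictures the side camera merged the two left tins into one blob and the scene camera merged the two bay tins, so each of those was confirmed by only one camera.
- **Wrist force:** it read about zero once the arm was clear.

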